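# Load the retain-sample rack and leave the packs that do not belong

### The job

Load the sample rack for the climate chamber: stand the lidded jar, the larger dropper bottle, the balm stick and the tube (on its cap) each in the one insert that is made for it, upright and right down on the floor of its well; set them down, do not drop them. The open jar without a lid and the small dropper bottle are not part of the set, so leave them standing where they are, and do not knock any of these packs over.

Things in the scene. Friction and masses are not known exactly. Their poses are not given: they have to be found in the camera images.
- jar: low round cream jar closed with a black screw lid, 44 mm in diameter, 35 mm high, 34 g, standing upright; the lid (full 44 mm) makes up the top 15 mm, the white body below it is 43 mm. Origin: centre of its underside, z up. Belongs in insert_jar.
- bottle: the larger of the two dropper bottles: amber with white screw cap, 33 mm in diameter, 92 mm high, 62 g, standing upright; straight body to 70 mm, cap 26 mm in diameter above. Origin: centre of its underside, z up. Belongs in insert_bottle.
- stick: plain white balm stick, a round tube 16 mm in diameter and 67 mm high, 11 g, standing upright on its end. Origin: centre of its underside, z up. Belongs in insert_stick.
- tube: white cosmetic tube standing on its oval grey cap (30 mm in x, 46 mm in y, 24 mm high), 107 mm high, 65 g. The body above is a wedge, 45 mm wide (y), 29 mm thick (x) with upright sides up to 34 mm height, 20 mm at 62 mm, 3 mm at 97 mm, with a flat seal along y on top. Grip along its x. Origin: centre of its underside, z up; same after half a turn. Belongs in insert_tube.
- open_jar: look-alike: cream jar of the same size without a lid, white cream showing, 43 mm in diameter, 29 mm high, standing. Origin: centre of its underside. Must stay where it is.
- small_bottle: look-alike: the smaller of the two dropper bottles, amber with white cap, 27 mm in diameter, 70 mm high, standing. Origin: centre of its underside. Must stay where it is.
- insert_jar: one of four fixed grey inserts, 68 x 68 x 30 mm, two by two (centres 71 mm apart, in any order) in a fixed square aluminium carrier (floor 4 mm, rim 20 mm high); tops 34 mm above the worktop. Origin: centre of its underside; x and y along its sides, as on the other three, z up. It has the widest round well: 54 mm diameter, only 14 mm deep (well floor 20 mm above the worktop), for the lidded jar.
- insert_bottle: another of the four inserts (same block, axes and origin as insert_jar). This one has a round well 43 mm in diameter, 22 mm deep (well floor 8 mm above its underside, 12 mm above the worktop), for the larger dropper bottle.
- insert_stick: another of the four inserts (same block, axes and origin as insert_jar). This one has the narrowest round well, 25 mm in diameter, 22 mm deep (well floor 8 mm above its underside, 12 mm above the worktop), for the balm stick.
- insert_tube: another of the four inserts (same block, axes and origin as insert_jar). This one has a rectangular well, 40 mm along its x and 56 mm along its y, 20 mm deep (well floor 10 mm above its underside, 14 mm above the worktop), for the tube standing on its cap with its 46 mm width along the y of the insert.

How it is judged:
By the outcome, as a careful person would: the job done as asked, in the order asked, and still so for the second after the job is handed in, with the robot touching nothing.
It also fails if it takes over 109 s, if anything falls off the work surface, if the arm or the gripper's body presses on something with over 40 N, if the wrist force passes 120 N, or if a joint passes its speed limit or range.

### The arm

A 7-joint arm with a two-finger parallel gripper is mounted at the origin on a cart in front of the work surface, level with it; the furniture and walls round the work are solid. World frame = base frame: x ahead of the robot, y to its left, z up, the work surface at z = 0. Lengths are in m, angles in rad, forces in N, time in s.
With the tool pointing down it reaches from about 0.35 to 0.9 m from the base axis. Payload 19.9 kg.
Tool frame: the origin (TCP) lies between the finger pads; the fingertips stand 19 mm ahead of it and the grasp point (between the pads) is the TCP; z points along the fingers, y is the direction in which the jaws open and shut (so a half turn about z gives the same grasp; the last joint's range is limited). The gripper opens to 94 mm and grips with 3 to 60 N. Pads are 16 mm wide; open, the fingers measure 119 mm over their backs; the gripper's body (75 mm by 177 mm) begins 78 mm behind the grasp point.
Start: joints at [1.202, 0.417, -0.01, 1.614, 0.005, 1.111, -0.053], TCP at [0.201, -0.592, 0.224] pointing down, gripper open.
Joint ranges: [-2.81, 2.81], [-0.39, 2.02], [-1.27, 1.25], [0.06, 2.57], [-1.19, 4.33], [0.19, 2], [-2.82, 2.82]. Speed limits (rad/s): [1.89, 1.89, 2.39, 2.39, 3.01, 3.01, 3.01].

### API

Orientations are given as a 3x3 rotation matrix whose columns are the frame's x, y, z axes.
In Python, from rig import robot gives the robot as it stands. Calls block until the motion is done:
- robot.move_ptp(position, orientation): joint-space move of the TCP to a pose.
- robot.move_linear(position, velocity=0.15, frame=None, threshold=None): straight line of the TCP; frame=None keeps the orientation; velocity is the mean speed in m/s. With threshold (N) it stops when the force on the tool has changed by that much, and returns True; else False.
- robot.goto_joints(angles): joint-space move.
- robot.gripper_to(opening): finger opening in m; the grip force is fixed at half the most; returns when the fingers have stopped.
- robot.pause(seconds).
- robot.ik(position, orientation): joint angles nearest the present ones, or None.
- robot.get_state(): the state.
- robot.grab_frame(name): name is "scene" or "top" or "wrist"; returns the picture (400x640x3 uint8, red, green, blue); there is no depth.
- robot.camera_info(name): a dict with "fx", "fy", "cx", "cy" (pixels), "rvec" (rotation vector, rad) and "tvec" (3), from world to camera coordinates, as OpenCV has them. Camera axes: x right, y down, z forward; pixel columns grow to the right and rows downward; lengths in m; the calibration is good to about 2 mm. A picture is of the moment at which its call begins: read the wrist's pose just before it. camera_info takes no time and is no camera call; for the wrist camera it gives the pose at the moment of the call.
A pose or a line that the arm cannot do raises robot.PlanningError and nothing moves.
- robot.sign_off(): hands the job in, once; it reports no verdict.
The state is a dict: "time": time; "qpos": joint angles; "joint_vel": joint speeds; "effort": joint torques, N m; "ee_pos": TCP position; "tool_rot": TCP orientation; "force": force on the tool from outside, world axes, zero at the start; "moment": the same for the moment, N m; "opening": finger opening in m.
Only numpy, scipy, OpenCV 4.12 (cv2) and the standard library are available. Lean on these libraries where they do the work, as an engineer would, in place of code of your own. Each camera call takes 0.05 s, during which the arm holds its last target.

## Working session

There is one attempt and no reset: what is moved stays moved. The work goes in short steps, each a Python script; the robot and the scene stay as the last script left them, time stands still between calls to the robot, and variables do not carry over. Pictures are saved under pics/ and viewed, and the job is handed in when it is done.

```bash
ls; mkdir -p pics; python3 - <<'E'
from rig import robot
import cv2
for n in ["scene","top","wrist"]:
    i=robot.camera_info(n); print(n,i)
    cv2.imwrite(f"pics/a_{n}.png",robot.grab_frame(n)[:,:,::-1])
s=robot.get_state();print(s["time"],s["ee_pos"],s["tool_rot"],s["opening"])
E
```

```text
pics
scene {'fx': 484.5243496829367, 'fy': 484.5243496829367, 'cx': 323.95468904281927, 'cy': 196.92475157148348, 'rvec': array([ 2.01778199, -0.87927894,  0.44441423]), 'tvec': array([-0.3965211 ,  0.19866381,  0.69380522])}
top {'fx': 368.23194433079345, 'fy': 368.23194433079345, 'cx': 316.7661139934916, 'cy': 202.29603778843816, 'rvec': array([ 2.1357686 , -2.15887578,  0.15355578]), 'tvec': array([-0.1068116 ,  0.48894398,  0.840753  ])}
wrist {'fx': 359.9847706561046, 'fy': 359.9847706561046, 'cx': 315.69300675737907, 'cy': 204.12784382557095, 'rvec': array([-2.39806345,  1.71732506,  0.19966715]), 'tvec': array([-0.62438276, -0.02319959,  0.39040068])}
0.15 [ 0.20111305 -0.59147579  0.22398849] [[ 9.46742172e-01  3.21992397e-01 -3.95446869e-04]
 [ 3.21992622e-01 -9.46741813e-01  8.31596763e-04]
 [-1.06618251e-04 -9.14638700e-04 -9.99999576e-01]] 0.09386788011708933
```

View pics/a_scene.png

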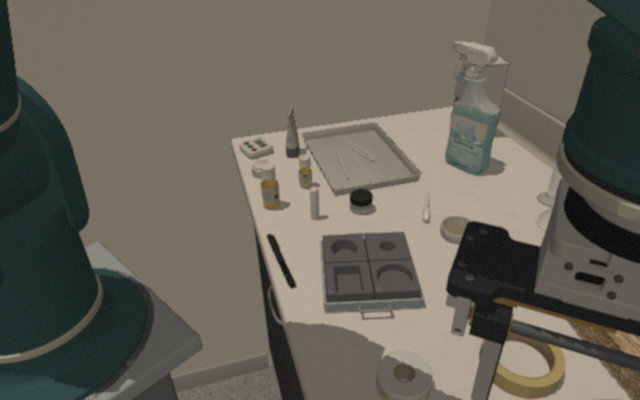

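View pics/a_top.png

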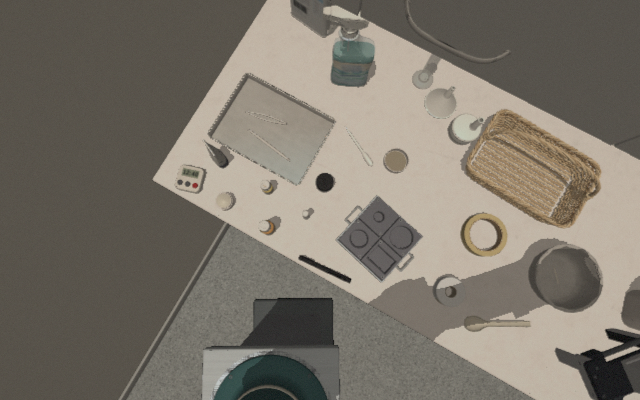

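View pics/a_wrist.png

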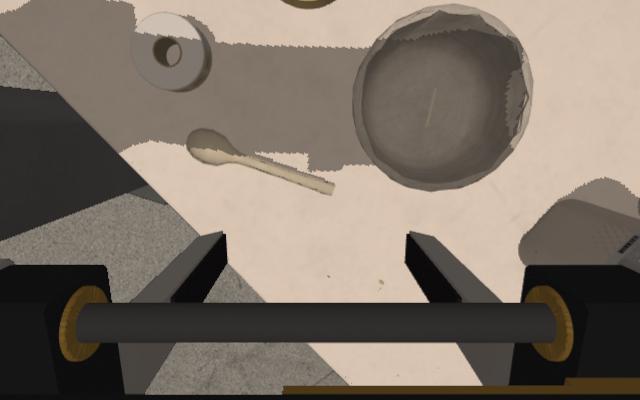

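The top view shows the rack at about (380,238), the lidded jar at (325,182), the larger bottle at (267,228), the small bottle at (268,186), the stick at (307,213), the tube at (217,154) and the open jar at (226,200). I'll enlarge these areas next.

```bash
cat > h.py <<'E'
import numpy as np, cv2
def cam(i):
    R=cv2.Rodrigues(np.array(i["rvec"]))[0]; t=np.array(i["tvec"]).reshape(3)
    K=np.array([[i["fx"],0,i["cx"]],[0,i["fy"],i["cy"]],[0,0,1.]])
    return K,R,t
def atz(i,uv,z):
    K,R,t=cam(i); d=R.T@np.linalg.inv(K)@np.array([uv[0],uv[1],1.]); c=-R.T@t
    return c+d*(z-c[2])/d[2]
def proj(i,p):
    K,R,t=cam(i); return cv2.projectPoints(np.atleast_2d(np.array(p,float)),i["rvec"],i["tvec"],K,None)[0].reshape(-1,2)
E
python3 - <<'E'
from rig import robot
from h import *
t=cv2.imread("pics/a_top.png"); s=cv2.imread("pics/a_scene.png")
cv2.imwrite("pics/b_top1.png",cv2.resize(t[130:250,170:330],None,fx=5,fy=5,interpolation=cv2.INTER_CUBIC))
cv2.imwrite("pics/b_top2.png",cv2.resize(t[185:290,320:440],None,fx=5.5,fy=5.5,interpolation=cv2.INTER_CUBIC))
cv2.imwrite("pics/b_sc.png",cv2.resize(s[95:315,225:435],None,fx=2.7,fy=2.7,interpolation=cv2.INTER_CUBIC))
i=robot.camera_info("top")
K,R,tt=cam(i);print(-R.T@tt,R)
for n,uv,z in [("jar",(325,182),.035),("bottle",(264.5,225),.09),("small",(265,184),.07),("stick",(306,212),.067),("tubecap",(222,159),.0),("openjar",(226,200),.029),("rack",(380,238),.034),("tablecorner",(154,180),0),("edge",(400,325),0)]: print(n,atz(i,uv,z))
E
```

```text
[ 0.36317873 -0.11138533  0.90168456] [[-1.07067869e-02 -9.99942397e-01 -7.52854091e-04]
 [-9.89769064e-01  1.07049765e-02 -1.42276507e-01]
 [ 1.42276370e-01 -7.78172547e-04 -9.89826666e-01]]
jar [ 0.53668358 -0.13232651  0.035     ]
bottle [0.43046347 0.00389487 0.09      ]
small [0.5264933  0.00648154 0.07      ]
stick [ 0.46105554 -0.08724123  0.067     ]
tubecap [0.60544993 0.12522842 0.        ]
openjar [0.49652971 0.10541254 0.029     ]
rack [ 0.40161981 -0.25959675  0.034     ]
tablecorner [0.55340927 0.29361265 0.        ]
edge [ 0.19807159 -0.30541447  0.        ]
```

View pics/b_top1.png

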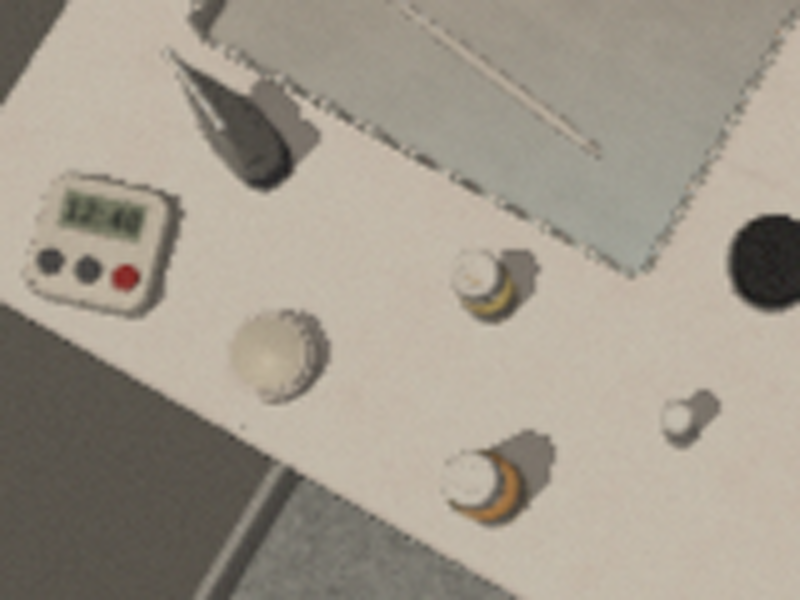

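View pics/b_top2.png

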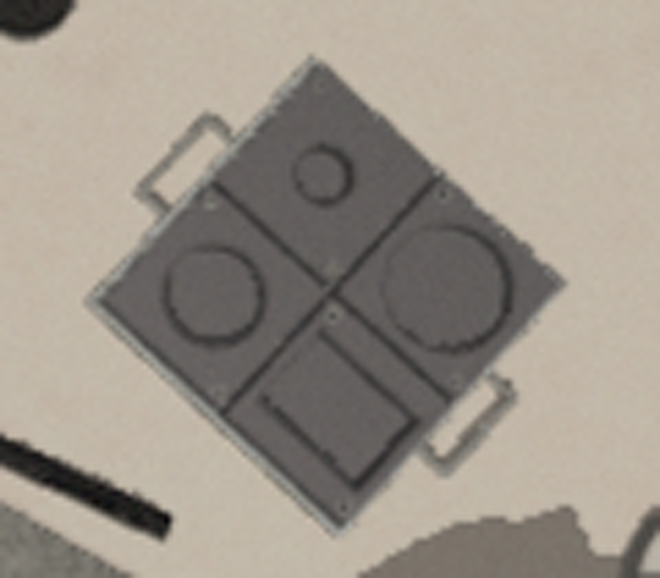

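View pics/b_sc.png

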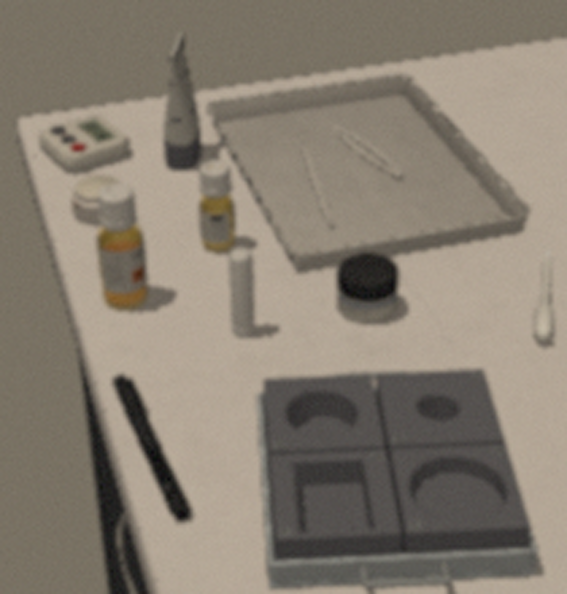

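The crops show the rack order: bottle well at left, narrow stick well at the top, jar well at right and rectangular tube well at the bottom. I'll go in closer with the wrist camera to refine the poses.

```bash
cat >> h.py <<'E'
def Rt(yaw):
    """tool down; tool y axis (jaws) at angle yaw in world"""
    y=np.array([np.cos(yaw),np.sin(yaw),0]); z=np.array([0,0,-1.]); return np.stack([np.cross(y,z),y,z],1)
E
python3 - <<'E'
from rig import robot
from h import *
i=robot.camera_info("wrist");K,R,t=cam(i);s=robot.get_state()
T=s["tool_rot"];c=-R.T@t
print("cam in tool",T.T@(c-s["ee_pos"])); print("cam axes in tool",T.T@R.T)
print("force",s["force"])
for p in [(0.5,0.0,.28),(.5,-.1,.28),(.42,-.2,.28)]:
  for yaw in np.arange(-180,180,30):
    q=robot.ik(p,Rt(np.radians(yaw))); print(p,yaw,None if q is None else np.round(q,2))
E
```

```text
cam in tool [ 0.06604871  0.00016198 -0.16054998]
cam axes in tool [[-1.64343516e-04 -9.73866709e-01 -2.27120247e-01]
 [ 9.99999838e-01 -3.64242220e-05 -5.67413756e-04]
 [ 5.44312689e-04 -2.27120304e-01  9.73866557e-01]]
force [ 0.04865473  0.65720337 -0.23034609]
(0.5, 0.0, 0.28) -180 [ 0.95  0.34 -1.21  1.82  0.34  1.22  2.77]
(0.5, 0.0, 0.28) -150 [ 0.37  0.17 -0.48  1.84  0.08  1.16 -2.76]
(0.5, 0.0, 0.28) -120 [ 0.43  0.17 -0.55  1.84  0.1   1.16 -2.25]
(0.5, 0.0, 0.28) -90 [ 0.48  0.18 -0.61  1.83  0.11  1.16 -1.73]
(0.5, 0.0, 0.28) -60 [ 0.51  0.18 -0.64  1.83  0.12  1.16 -1.22]
(0.5, 0.0, 0.28) -30 [ 0.54  0.19 -0.67  1.83  0.13  1.16 -0.7 ]
(0.5, 0.0, 0.28) 0 [ 0.57  0.19 -0.71  1.83  0.14  1.17 -0.19]
(0.5, 0.0, 0.28) 30 [ 0.6   0.2  -0.75  1.83  0.15  1.17  0.33]
(0.5, 0.0, 0.28) 60 [ 0.64  0.21 -0.8   1.83  0.16  1.17  0.84]
(0.5, 0.0, 0.28) 90 [ 0.73  0.23 -0.91  1.83  0.2   1.18  1.33]
(0.5, 0.0, 0.28) 120 [ 0.86  0.28 -1.08  1.82  0.27  1.19  1.79]
(0.5, 0.0, 0.28) 150 [ 0.86  0.28 -1.08  1.82  0.27  1.19  2.31]
(0.5, -0.1, 0.28) -180 [-0.78  0.27  1.09  1.85 -0.26  1.
[... 795 characters left out ...]
2.77]
(0.42, -0.2, 0.28) -150 [ 0.52  0.08 -0.15  1.92  0.01  1.14 -2.25]
(0.42, -0.2, 0.28) -120 [ 0.57  0.08 -0.2   1.92  0.02  1.14 -1.73]
(0.42, -0.2, 0.28) -90 [ 0.62  0.08 -0.26  1.92  0.02  1.14 -1.21]
(0.42, -0.2, 0.28) -60 [ 0.68  0.08 -0.32  1.92  0.03  1.15 -0.7 ]
(0.42, -0.2, 0.28) -30 [ 0.76  0.09 -0.4   1.91  0.04  1.15 -0.18]
(0.42, -0.2, 0.28) 0 [ 0.83  0.09 -0.48  1.91  0.05  1.15  0.33]
(0.42, -0.2, 0.28) 30 [ 0.87  0.1  -0.53  1.91  0.05  1.15  0.85]
(0.42, -0.2, 0.28) 60 [ 0.94  0.1  -0.6   1.91  0.06  1.15  1.37]
(0.42, -0.2, 0.28) 90 [ 0.99  0.11 -0.65  1.91  0.07  1.15  1.88]
(0.42, -0.2, 0.28) 120 [ 1.37  0.18 -1.09  1.9   0.17  1.16  2.31]
(0.42, -0.2, 0.28) 150 None
```

```bash
python3 - <<'E'
from rig import robot
from h import *
import json
def js(i): return {k:np.array(v).tolist() for k,v in i.items()}
for n,p in [("w1",(.43,-.36,.30)),("w2",(.5,-.1,.30))]:
    robot.move_ptp(p,Rt(0)); robot.pause(.2)
    i=robot.camera_info("wrist"); im=robot.grab_frame("wrist")
    cv2.imwrite(f"pics/{n}.png",im[:,:,::-1]); json.dump(js(i),open(n+".json","w"))
    s=robot.get_state();print(s["time"],s["ee_pos"])
E
```

```text
1.6667 [ 0.42954686 -0.36061133  0.29974556]
2.9667 [ 0.49993033 -0.10091479  0.29988083]
```

View pics/w1.png

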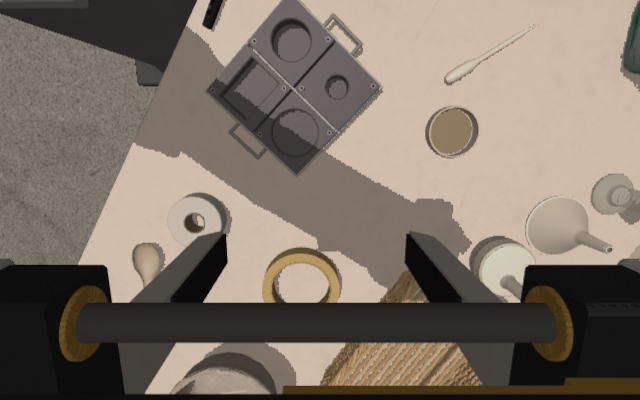

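View pics/w2.png

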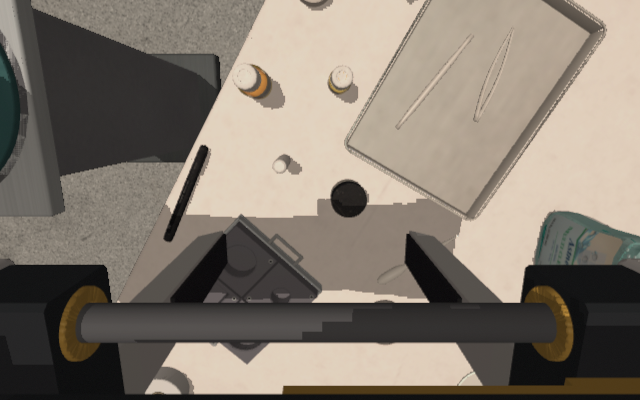

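In w1 the rack's outline corners are near (288,0), (381,88), (296,175) and (206,90). In w2 the jar lid is at (349,199), the stick top at (281,163), the bottle cap at (245,79) and the small bottle at (342,78). I need one more view for the tube and one lower view over the rack.

```bash
python3 - <<'E'
from rig import robot
from h import *
import json
def js(i): return {k:np.array(v).tolist() for k,v in i.items()}
for n,p in [("w3",(.56,0.03,.30)),("w4",(.42,-.32,.25))]:
    robot.move_ptp(p,Rt(0)); robot.pause(.2)
    i=robot.camera_info("wrist"); im=robot.grab_frame("wrist")
    cv2.imwrite(f"pics/{n}.png",im[:,:,::-1]); json.dump(js(i),open(n+".json","w"))
    s=robot.get_state();print(s["time"],s["ee_pos"])
a=cv2.imread("pics/w4.png");cv2.imwrite("pics/w4c.png",cv2.resize(a[0:240,180:460],None,fx=2.5,fy=2.5,interpolation=cv2.INTER_CUBIC))
a=cv2.imread("pics/w2.png");cv2.imwrite("pics/w2c.png",cv2.resize(a[40:230,220:400],None,fx=3,fy=3,interpolation=cv2.INTER_CUBIC))
a=cv2.imread("pics/w3.png");cv2.imwrite("pics/w3c.png",cv2.resize(a[0:230,150:400],None,fx=2.5,fy=2.5,interpolation=cv2.INTER_CUBIC))
E
```

```text
3.8417 [0.55992424 0.0289027  0.30010364]
5.5083 [ 0.42048827 -0.31942703  0.25006095]
```

View pics/w4c.png

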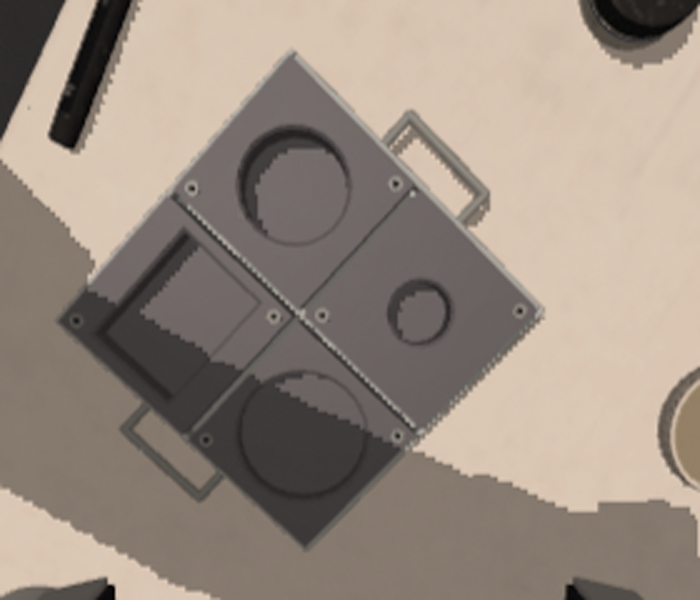

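View pics/w2c.png

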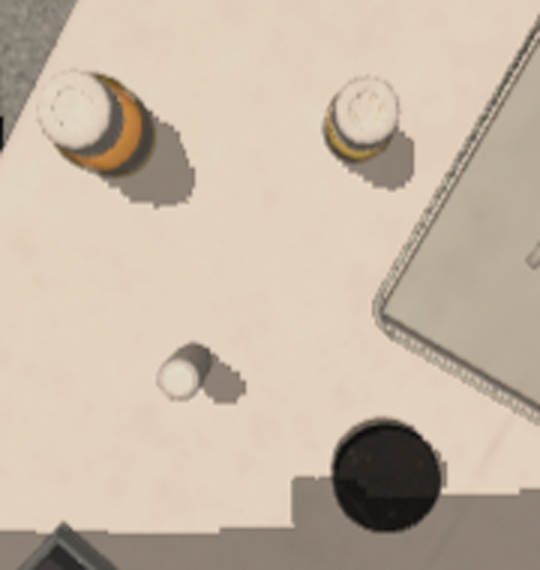

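View pics/w3c.png

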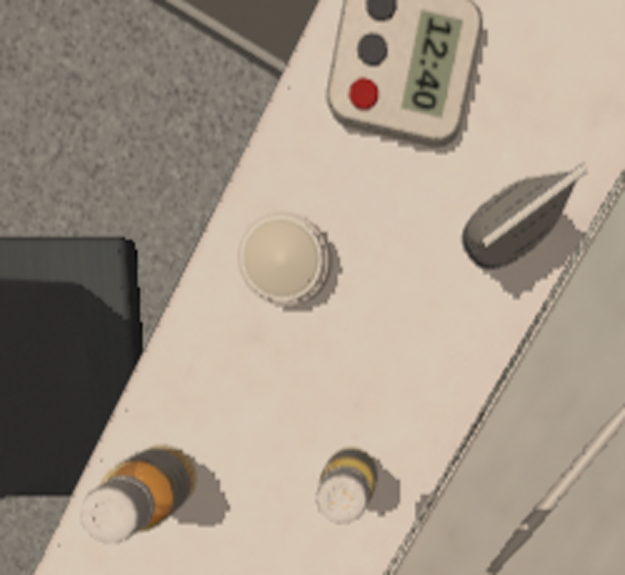

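In w4c the rack's centre cross is at (299,313), with the bottle well at (294,185), stick well (421,311), jar well (303,434) and the tube well's corners at (187,233), (262,302), (172,397) and (103,332). In w3c the tube's seal runs from (487,242) to (583,168).

```bash
python3 - <<'E'
from h import *
import json
L=lambda n:{k:np.array(v) for k,v in json.load(open(n+".json")).items()}
w1,w2,w3,w4=map(L,["w1","w2","w3","w4"])
from rig import robot
top=robot.camera_info("top")
f4=lambda u,v,z:atz(w4,(u/2.5+180,v/2.5),z)
f3=lambda u,v,z:atz(w3,(u/2.5+150,v/2.5),z)
f2=lambda u,v,z:atz(w2,(u/3+220,v/3+40),z)
ft=lambda u,v,z:atz(top,(u/5+170,v/5+130),z)
fr=lambda u,v,z:atz(top,(u/5.5+320,v/5.5+185),z)
np.set_printoptions(precision=4,suppress=True)
P=dict(c=f4(299,313,.034),b=f4(294,185,.034),s=f4(421,311,.034),j=f4(303,434,.034),
 t=np.mean([f4(*q,.034) for q in [(187,233),(262,302),(172,397),(103,332)]],0))
print("w4",P)
print("screws",[f4(*q,.034)[:2] for q in [(191,188),(396,184),(519,311),(397,436),(205,440),(76,320)]])
print("tubewell edges",f4(262,302,.034)-f4(187,233,.034),f4(103,332,.034)-f4(187,233,.034))
print("top",dict(c=fr(331,292,.034),b=fr(214,296,.034),s=fr(323,175,.034),j=fr(447,289,.034)))
print("w1 c",atz(w1,(293,88),.034))
print("jar w2",f2(387,475,.035),"top",ft(773,262,.035), "w4", f4(647,0,.035))
print("stick",f2(180,378,.067),ft(679,416,.067))
print("bottle",f2(77,111,.092),f3(110,514,.092),ft(473,478,.092))
print("small",f2(366,110,.07),f3(343,497,.07),ft(479,273,.07))
print("open",f3(281,258,.029),ft(270,354,.029))
a,b=f3(487,242,.107),f3(583,168,.107)
print("tube seal",a,b,(a+b)/2,np.linalg.norm(b-a),np.degrees(np.arctan2(*(b-a)[[1,0]])))
# overlay cap outline
im=cv2.imread("pics/w3.png"); m=(a+b)/2; ang=np.arctan2(*(b-a)[[1,0]])
th=np.linspace(0,2*np.pi,60)
for z in (0,.024):
  e=np.stack([.015*np.cos(th),.023*np.sin(th)],1); y=np.array([np.cos(ang),np.sin(ang)]); x=np.array([y[1],-y[0]])
  pts=proj(w3,np.c_[m[:2]+e[:,:1]*x+e[:,1:]*y,np.full(60,z)])
  cv2.polylines(im,[np.int32(pts*8)],True,(0,0,255),1,shift=3)
cv2.imwrite("pics/w3o.png",cv2.resize(im[0:160,250:420],None,fx=4,fy=4,interpolation=cv2.INTER_CUBIC))
E
```

```text
w4 {'c': array([ 0.4047, -0.2587,  0.034 ]), 'b': array([ 0.4032, -0.2091,  0.034 ]), 's': array([ 0.4546, -0.2578,  0.034 ]), 'j': array([ 0.406 , -0.3085,  0.034 ]), 't': array([ 0.3563, -0.2603,  0.034 ])}
screws [array([ 0.3623, -0.2103]), array([ 0.4436, -0.2087]), array([ 0.4947, -0.2578]), array([ 0.4456, -0.3093]), array([ 0.3646, -0.3111]), array([ 0.3134, -0.2616])]
tubewell edges [ 0.0296 -0.0269  0.    ] [-0.0359 -0.039   0.    ]
top {'c': array([ 0.4014, -0.26  ,  0.034 ]), 'b': array([ 0.4002, -0.21  ,  0.034 ]), 's': array([ 0.4516, -0.2583,  0.034 ]), 'j': array([ 0.4021, -0.3096,  0.034 ])}
w1 c [ 0.4045 -0.2596  0.034 ]
jar w2 [ 0.5407 -0.1276  0.035 ] top [ 0.5357 -0.1314  0.035 ] w4 [ 0.5376 -0.1427  0.035 ]
stick [ 0.4614 -0.0843  0.067 ] [ 0.4583 -0.0868  0.067 ]
bottle [0.4327 0.0054 0.092 ] [0.4324 0.007  0.092 ] [0.429  0.0034 0.092 ]
small [0.5277 0.008  0.07  ] [0.5289 0.0093 0.07  ] [0.5251 0.0046 0.07  ]
open [0.4991 0.1135 0.029 ] [0.4946 0.1102 0.029 ]
tube seal [0.5881 0.1157 0.107 ] [0.6233 0.1419 0.107 ] [0.6057 0.1288 0.107 ] 0.04387015052104325 36.76560052784403
```

View pics/w3o.png

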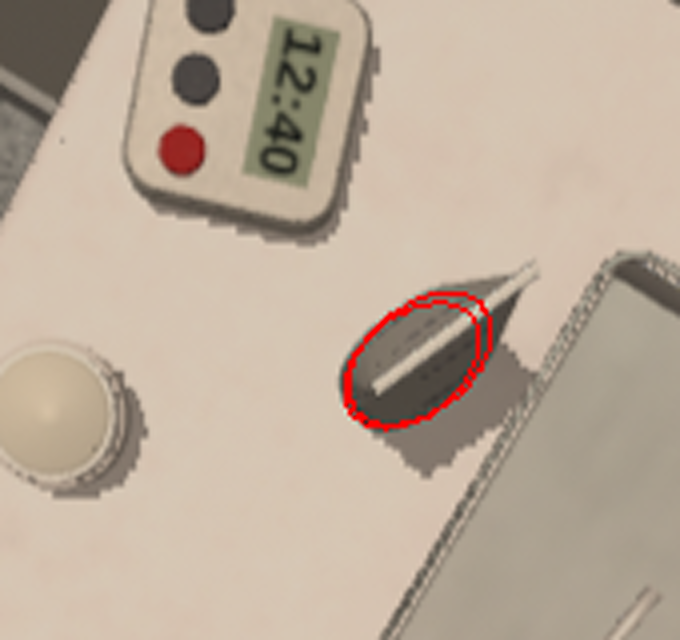

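The seal is centred over the cap outline. The tray edge lies about 33 mm from the tube axis along the jaw direction, so I'll check the rim height before gripping there. Jar goes first.

```bash
cat >> h.py <<'E'
c=np.array([.4042,-.2590]); a=np.radians(1.4); d=np.array([np.cos(a),np.sin(a)]); pz=np.array([-d[1],d[0]]); k=.0502
WELL=dict(stick=c+k*d,tube=c-k*d,bottle=c+k*pz,jar=c-k*pz)
FL=dict(stick=.012,tube=.014,bottle=.012,jar=.020)
def lin(r,xy,z,v,yaw=None,th=None):
    return r.move_linear([xy[0],xy[1],z],velocity=v,frame=None if yaw is None else Rt(yaw),threshold=th)
def rep(r,m):
    s=r.get_state(); print(m,round(s["time"],2),np.round(s["ee_pos"],4),"op",round(s["opening"],4),"F",np.round(s["force"],1))
def pick(r,xy,h,op,yaw):
    r.move_ptp([xy[0],xy[1],.21],Rt(yaw)); r.gripper_to(op); rep(r,"above")
    print("hit",lin(r,xy,h,.1,th=6)); rep(r,"down")
    r.gripper_to(0.0); rep(r,"grip")
    lin(r,xy,.21,.12); rep(r,"lift")
def place(r,n,h,op,yaw):
    xy=WELL[n]; r.move_ptp([xy[0],xy[1],.21],Rt(yaw)); rep(r,"over")
    lin(r,xy,FL[n]+h+.028,.12); r.pause(.2)
    lin(r,xy,FL[n]+h+.004,.04)
    print("hit",lin(r,xy,FL[n]+h-.0015,.01,th=3)); rep(r,"set")
    r.gripper_to(op); r.pause(.2); rep(r,"open")
    lin(r,xy,.21,.12); rep(r,"up")
E
python3 - <<'E'
from h import *
from rig import robot
import json
L=lambda n:{k:np.array(v) for k,v in json.load(open(n+".json")).items()}
w2=L("w2");top=robot.camera_info("top")
def ray(i,uv):
    K,R,t=cam(i); v=R.T@np.linalg.inv(K)@np.array([*uv,1.]); return -R.T@t,v
for z in (0,.01,.02,.03,.04):print(z,atz(w2,(346,145),z),atz(top,(298.2,184.8),z))
pick(robot,(.5395,-.1285),.0365,.064,0)
cv2.imwrite("pics/p1s.png",robot.grab_frame("scene")[:,:,::-1])
E
```

```text
0 [ 0.5388593  -0.06615642  0.        ] [ 0.53731319 -0.06632085  0.        ]
0.01 [ 0.53802782 -0.065493    0.01      ] [ 0.53538198 -0.06682063  0.01      ]
0.02 [ 0.53719635 -0.06482959  0.02      ] [ 0.53345076 -0.06732041  0.02      ]
0.03 [ 0.53636487 -0.06416617  0.03      ] [ 0.53151955 -0.06782019  0.03      ]
0.04 [ 0.53553339 -0.06350276  0.04      ] [ 0.52958834 -0.06831997  0.04      ]
above 7.08 [ 0.5395 -0.1285  0.21  ] op 0.0641 F [0.3 0.2 0.1]
hit False
down 8.96 [ 0.5397 -0.1286  0.0369] op 0.0639 F [-0.1  0.1  0.5]
grip 9.42 [ 0.5396 -0.1286  0.0366] op 0.0433 F [-0.3  0.   2.5]
lift 11.02 [ 0.5392 -0.1284  0.2094] op 0.0434 F [-0.5  0.3  0.6]
```

View pics/p1s.png

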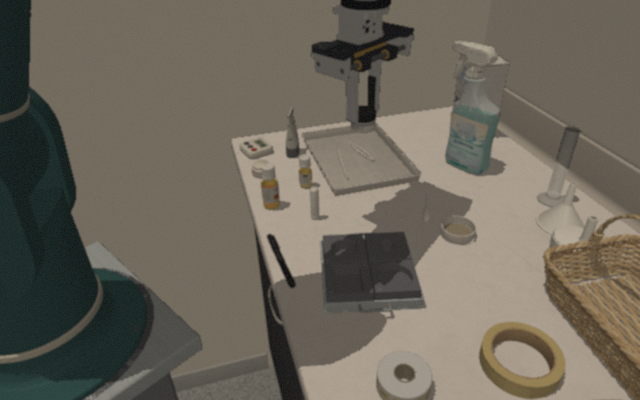

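The jar has left its place at (361,200) and is held between the fingers near (368,100). Opening is 43 mm. Placing it.

```bash
python3 - <<'E'
from h import *
from rig import robot
import json
place(robot,"jar",.0365,.060,0)
x,y=WELL["jar"]; robot.move_ptp([x+.0,y-.06,.25],Rt(0)); robot.pause(.2)
i=robot.camera_info("wrist");im=robot.grab_frame("wrist")[:,:,::-1].copy()
th=np.linspace(0,2*np.pi,60)
for r,z,col in ((.022,.055,(0,0,255)),(.027,.034,(0,255,0))):
    cv2.polylines(im,[np.int32(proj(i,np.c_[x+r*np.cos(th),y+r*np.sin(th),0*th+z])*8)],True,col,1,shift=3)
cv2.imwrite("pics/p2.png",im)
E
```

```text
over 11.97 [ 0.4064 -0.3082  0.2101] op 0.0435 F [0.  0.1 0.4]
hit True
set 14.56 [ 0.4055 -0.3093  0.0566] op 0.0432 F [-1.4  0.9  7.5]
open 15.24 [ 0.4052 -0.3091  0.0562] op 0.0596 F [-0.5  1.1 -0.7]
up 16.68 [ 0.4052 -0.309   0.2094] op 0.0599 F [-0.3 -0.3 -0.1]
```

View pics/p2.png

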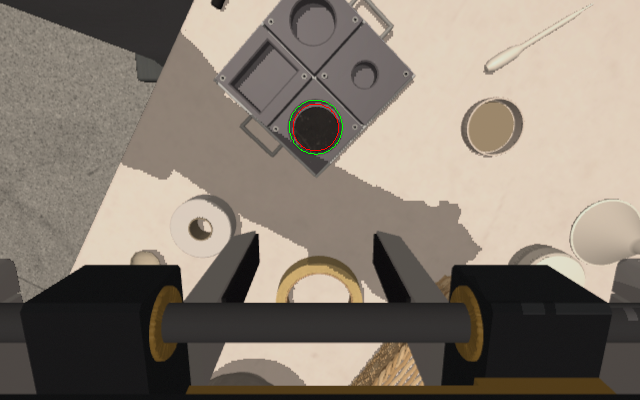

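The lid at (316,127) lies inside the well rim, and contact came at the nominal floor height (z 0.0566). Bottle next.

```bash
cat >> h.py <<'E'
def look(r,n,rad,top,wr,name):
    x,y=WELL[n]; r.move_ptp([x,y-.06,.26],Rt(0)); r.pause(.2)
    i=r.camera_info("wrist");im=r.grab_frame("wrist")[:,:,::-1].copy(); th=np.linspace(0,2*np.pi,60)
    for rr,z,col in ((rad,FL[n]+top,(0,0,255)),(wr,.034,(0,255,0))):
        cv2.polylines(im,[np.int32(proj(i,np.c_[x+rr*np.cos(th),y+rr*np.sin(th),0*th+z])*8)],True,col,1,shift=3)
    cv2.imwrite(f"pics/{name}.png",im)
E
python3 - <<'E'
from h import *
from rig import robot
pick(robot,(.4318,.0058),.046,.052,0)
if robot.get_state()["opening"]>.028:
    place(robot,"bottle",.046,.050,0)
    look(robot,"bottle",.013,.092,.0215,"p3")
E
```

```text
above 19.1 [0.4319 0.0056 0.21  ] op 0.052 F [-0.7 -0.1  0. ]
hit False
down 20.89 [0.4321 0.0057 0.0464] op 0.0517 F [-0.4  0.6  0.2]
grip 21.33 [0.4318 0.0057 0.0461] op 0.0326 F [-1.3 -1.5  2.9]
lift 22.85 [0.4315 0.0059 0.2095] op 0.0329 F [ 0.9  0.4 -0.6]
over 23.73 [ 0.4033 -0.2078  0.2099] op 0.0326 F [ 0.1  0.7 -0.4]
hit True
set 26.3 [ 0.4031 -0.2089  0.0581] op 0.033 F [ 0.2 -0.1  5.5]
open 26.99 [ 0.4027 -0.2088  0.0578] op 0.05 F [0.7 0.  0.6]
up 28.41 [ 0.4027 -0.2086  0.2094] op 0.0497 F [0.4 0.3 0.1]
```

View pics/p3.png

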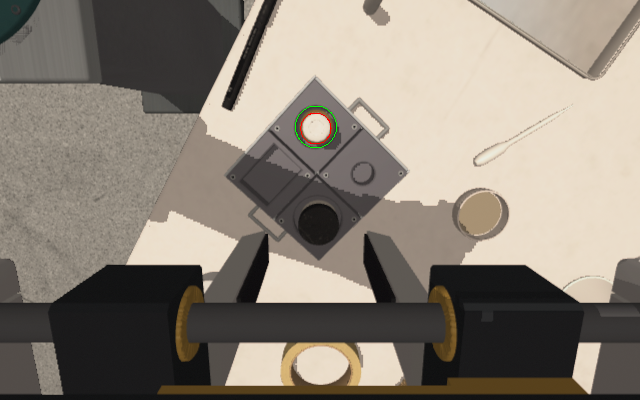

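The bottle's cap at (316,128) is centred in its well, and contact was at floor height. Stick next.

```bash
python3 - <<'E'
from h import *
from rig import robot
pick(robot,(.4607,-.085),.046,.034,0)
if robot.get_state()["opening"]>.012:
    place(robot,"stick",.046,.030,0)
    look(robot,"stick",.008,.067,.0125,"p4")
E
```

```text
above 30.36 [ 0.4607 -0.0852  0.21  ] op 0.034 F [ 0.4 -0.2  0.4]
hit False
down 32.15 [ 0.4609 -0.0851  0.0464] op 0.0339 F [0.1 0.7 0.6]
grip 32.58 [ 0.4608 -0.0851  0.0461] op 0.0157 F [-1.1 -0.7  2.7]
lift 34.1 [ 0.4604 -0.0849  0.2094] op 0.0149 F [ 1.1  0.7 -1.2]
over 34.83 [ 0.4543 -0.2575  0.2096] op 0.0155 F [ 0.2  0.7 -0.7]
hit True
set 37.4 [ 0.4544 -0.2579  0.0581] op 0.0155 F [-0.5 -0.4  7. ]
open 38.06 [ 0.4541 -0.2577  0.0577] op 0.0297 F [ 0.1 -0.  -1. ]
up 39.48 [ 0.4541 -0.2576  0.2094] op 0.0301 F [0.8 0.4 0.1]
```

View pics/p4.png

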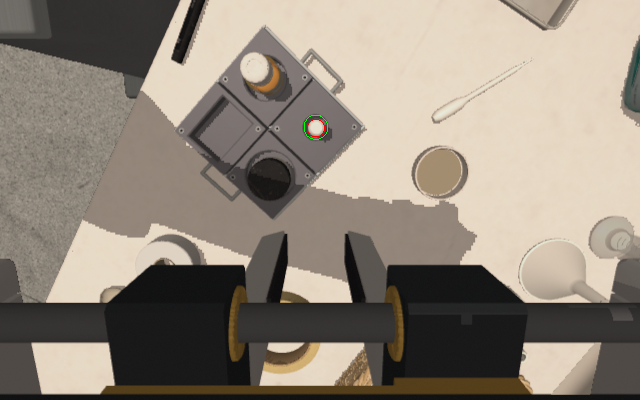

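The stick's top at (316,127) is centred in its well, and it too is on the floor. Before the tube I'll compute its distance to the tray edge and take a close wrist view.

```bash
python3 - <<'E'
from h import *
from rig import robot
import json
yaw=np.radians(-53.2); u=np.array([np.cos(yaw),np.sin(yaw)])
w3={k:np.array(v) for k,v in json.load(open("w3.json")).items()}
T=np.array([.605,.128])
for z in(.0,.02,.03):
    A=atz(w3,(402.5,63.75),z)[:2];B=atz(w3,(346.25,160),z)[:2]
    n=np.array([(B-A)[1],-(B-A)[0]]);n/=np.linalg.norm(n)
    print(z,"dist along jaw",(A-T)@n/(u@n),"edge ang",np.degrees(np.arctan2(*(B-A)[::-1])))
# close view: tool x axis
x=Rt(yaw)[:2,0]; print(x)
p=T-.05*x
robot.move_ptp([p[0],p[1],.27],Rt(yaw)); robot.gripper_to(.06); robot.pause(.2)
i=robot.camera_info("wrist");im=robot.grab_frame("wrist")[:,:,::-1].copy()
cv2.imwrite("pics/p5.png",im)
np.savez("p5.npz",**{k:np.array(v) for k,v in i.items()})
cv2.imwrite("pics/p5c.png",cv2.resize(im[20:220,210:430],None,fx=3,fy=3,interpolation=cv2.INTER_CUBIC))
s=robot.grab_frame("scene")[:,:,::-1]
cv2.imwrite("pics/p5s.png",cv2.resize(s[95:315,225:435],None,fx=2.7,fy=2.7,interpolation=cv2.INTER_CUBIC))
rep(robot,"")
E
```

```text
0.0 dist along jaw 0.03987439439302399 edge ang -119.6287037333287
0.02 dist along jaw 0.03709960083206541 edge ang -119.62870373332866
0.03 dist along jaw 0.03571220405158614 edge ang -119.6287037333287
[0.80073137 0.5990236 ]
 42.67 [0.565  0.0981 0.27  ] op 0.0596 F [-0.1  0.3 -0.1]
```

View pics/p5c.png

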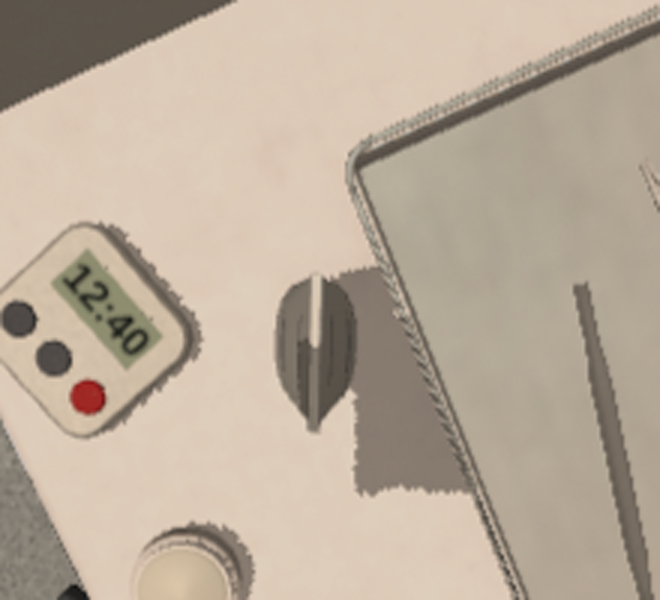

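View pics/p5s.png

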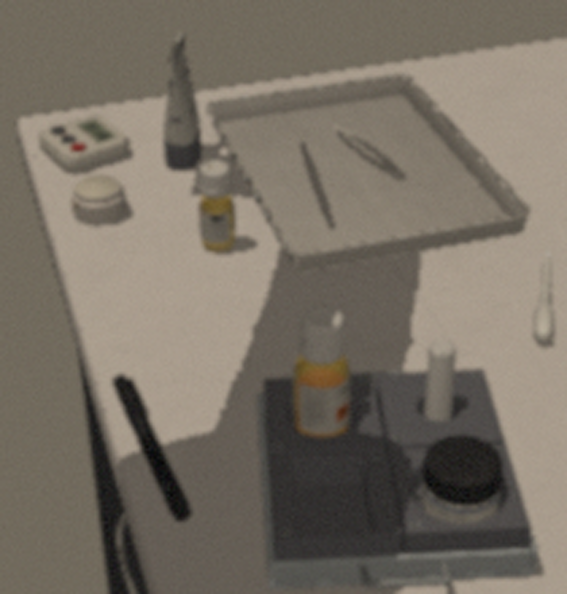

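The seal is straight along the image at column 315, so yaw and lateral aim match. The tray wall looks about half the height of the 24 mm cap, so fingertips at 24 mm should clear it.

```bash
python3 - <<'E'
from h import *
from rig import robot
i=dict(np.load("p5.npz"))
A=atz(i,(315/3+210,274/3+20),.107);B=atz(i,(315/3+210,431/3+20),.107)
m=(A+B)[:2]/2;print(A,B,m,np.linalg.norm(A-B))
T=(m+np.array([.605,.128]))/2
yaw=np.radians(-53.2)
pick(robot,T,.043,.039,yaw)
cv2.imwrite("pics/p6.png",robot.grab_frame("wrist")[:,:,::-1])
E
```

```text
[0.62355316 0.14243654 0.107     ] [0.58703527 0.115148   0.107     ] [0.60529422 0.12879227] 0.045587506544149836
above 43.62 [0.6052 0.1282 0.2103] op 0.0389 F [-0.2 -0.5 -0.3]
hit False
down 45.44 [0.6054 0.1284 0.0435] op 0.039 F [-0.4  0.3 -0.8]
grip 45.78 [0.6053 0.1284 0.0432] op 0.0278 F [-0.7 -0.5  3.8]
lift 47.33 [0.6049 0.1283 0.2093] op 0.0273 F [ 0.2  0.4 -0.1]
```

View pics/p6.png

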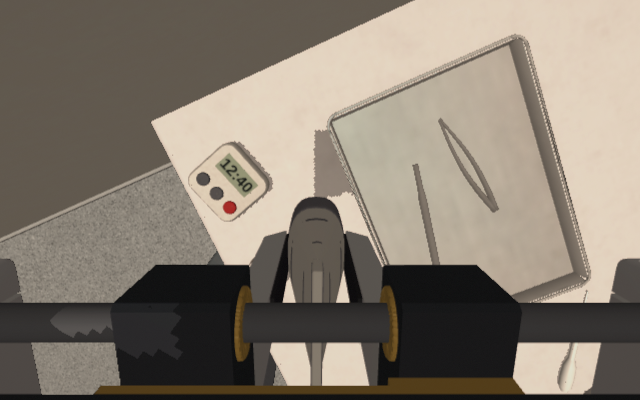

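The tube hangs straight at column 317 with its cap toward (317,200). I'll move over its well and compare with predicted outlines before lowering.

```bash
python3 - <<'E'
from h import *
from rig import robot
xy=WELL["tube"]; yaw=np.radians(46.4-90)
robot.move_ptp([xy[0],xy[1],.21],Rt(yaw)); robot.pause(.3); rep(robot,"over")
s=robot.get_state(); T=s["tool_rot"];o=s["ee_pos"]
i=robot.camera_info("wrist");im=robot.grab_frame("wrist")[:,:,::-1].copy()
th=np.linspace(0,2*np.pi,80)
for z,col in ((0.,(0,0,255)),(.024,(0,255,0))):
    P=np.c_[.023*np.cos(th),.015*np.sin(th),0*th+.043-z]  # tool frame
    cv2.polylines(im,[np.int32(proj(i,o+P@T.T)*8)],True,col,1,shift=3)
P=np.array([[.0225,0,.043-.107],[-.0225,0,.043-.107]])
cv2.polylines(im,[np.int32(proj(i,o+P@T.T)*8)],False,(255,0,255),1,shift=3)
cv2.imwrite("pics/p7.png",cv2.resize(im[100:400,220:420],None,fx=2,fy=2,interpolation=cv2.INTER_CUBIC))
cv2.imwrite("pics/p7s.png",robot.grab_frame("scene")[:,:,::-1])
E
```

```text
over 49.37 [ 0.3543 -0.26    0.21  ] op 0.028 F [-0.2  0.5 -1.5]
```

View pics/p7.png

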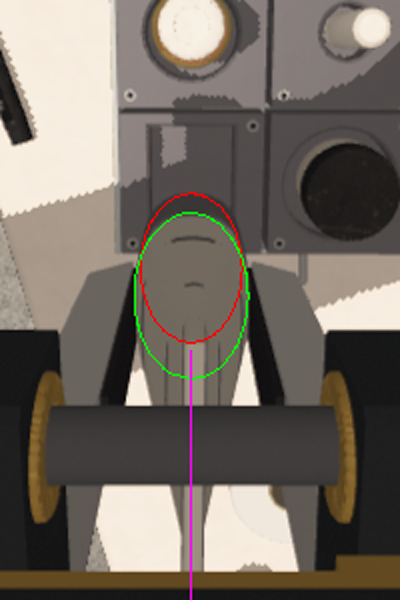

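View pics/p7s.png

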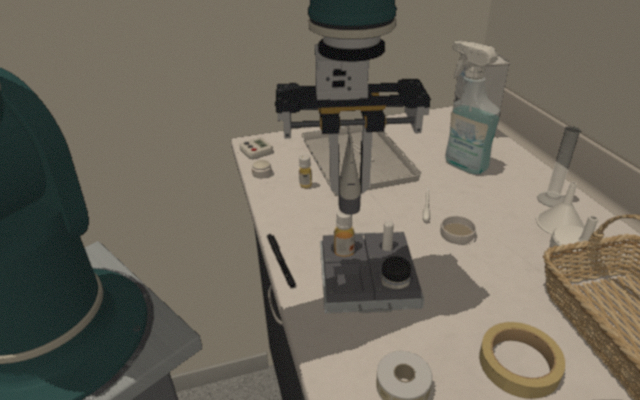

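The tube's lowest edge at (190,193) matches the prediction, so it is upright. The well's sides are parallel to the jaws. Lowering.

```bash
python3 - <<'E'
from h import *
from rig import robot
place(robot,"tube",.043,.042,np.radians(46.4-90))
robot.move_ptp([c[0],c[1]-.08,.30],Rt(0)); robot.pause(.3)
cv2.imwrite("pics/p8.png",robot.grab_frame("wrist")[:,:,::-1])
s=robot.grab_frame("scene")[:,:,::-1]
cv2.imwrite("pics/p8s.png",cv2.resize(s[95:315,225:435],None,fx=2.7,fy=2.7,interpolation=cv2.INTER_CUBIC))
rep(robot,"")
E
```

```text
over 49.72 [ 0.354  -0.2602  0.21  ] op 0.0278 F [ 0.5 -0.3 -1.1]
hit True
set 52.3 [ 0.354  -0.2603  0.0571] op 0.0281 F [-2.1  0.1  7.8]
open 52.95 [ 0.3538 -0.2601  0.0569] op 0.0416 F [-0.6  0.4 -0.2]
up 54.38 [ 0.3538 -0.26    0.2095] op 0.042 F [-0.  -0.2 -0.5]
 55.56 [ 0.4041 -0.3388  0.2999] op 0.0418 F [ 0.5 -0.3 -0.1]
```

View pics/p8.png

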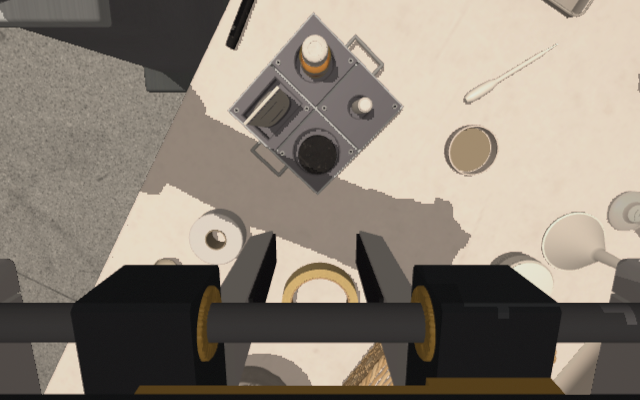

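View pics/p8s.png

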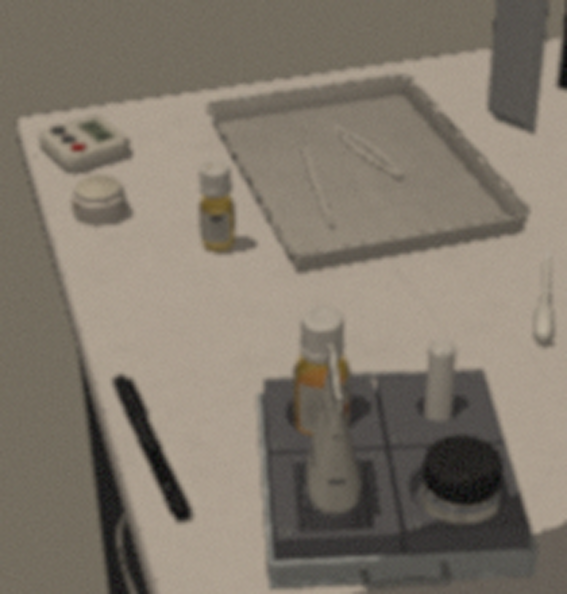

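All four packs stand upright in their own wells, with the tube's seal along the long side of its well. In the scene crop the open jar at (99,198) and the small bottle at (217,208) are where they were. Handing in.

```bash
python3 - <<'E'
from rig import robot
print(robot.sign_off())
E
```

```text
the job is handed in; nothing more can be done
None
```

I placed the lidded jar, larger dropper bottle, balm stick and tube, in that order, each in its own insert. The job was handed in at about 56 s of the 109 s allowed.

- **Seating:** each pack was lowered slowly until it touched, within about 0.2 mm of the expected floor height of its well, and then released.
- **Final pictures:** all four stand upright and the tube's width lies along the long side of its well. The open jar and small bottle are standing where they were.
- **Disagreement:** the wrist and top cameras differed by 2–5 mm on positions. I used values between the two, mostly nearer the wrist camera's. The packs still ended up centred to the eye.
- **Not measured:** I could not get the height of the tray beside the tube from the pictures. The fingers passed it without any contact force showing.

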